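# Test-twist the loose-capped reagent jar and set it in the tray

## Robot

A 7-joint arm with a two-finger parallel gripper is mounted at the origin on the work surface. World frame = base frame: x ahead of the robot, y to its left, z up, the work surface at z = 0. Lengths are in m, angles in rad, forces in N, time in s.
With the tool pointing down it reaches from about 0.425 to 0.975 m from the base axis. Payload 16.7 kg.
Tool frame: the origin (TCP) lies between the finger pads; the fingertips stand 17 mm ahead of it and the grasp point (between the pads) lies 2 mm behind it (manip.finger_overhang is the distance from the TCP to the fingertips, in m); x points along the fingers, y is the direction in which the jaws open and shut, and the axes are right-handed (so a half turn about x gives the same grasp; the last joint's range is limited). The gripper opens to 85 mm and grips with 20 to 120 N. Pads are 22 mm wide; open, the fingers measure 114 mm over their backs; the gripper's body (76 mm by 85 mm) begins 54 mm behind the grasp point. The pads swing forward as they close: fully open they stand 13 mm farther back than shut.
Start: joints at [-1.48, 0.426, 0.074, 1.606, -0.034, 1.111, -0.067], TCP at [0.161, 0.655, 0.248] pointing down, gripper open.
Joint ranges: [-2.85, 2.85], [-0.5, 2.14], [-1.23, 1.37], [0.21, 2.46], [-1.02, 4.16], [0.16, 2.05], [-2.73, 2.73]. Speed limits (rad/s): [1.89, 1.89, 2.39, 2.39, 3.01, 3.01, 3.01].

## Interface

Orientations are given as a rotation vector (axis times angle).
In Python, from rig import status, cams, hand_in, manip gives the robot as it stands.
- The arm moves only by the tool carry_out, never from a script. Its argument "increments" is one flat list of numbers, 7 for each row, row after row: the turn, a rotation vector about the tool's x, y, z in degrees, then the shift along the tool's x, y, z in mm, then the finger opening in mm, from 0 to 85.4. A call has 1 to 5 rows; each row shifts and turns the commanded pose from where the row before left it, along the tool's axes as they then stand; what a row does not reach is not made up. A row lasts 1/8 s, in which the tool goes at most 62.5 mm and 10.7 degrees, less where a joint would pass 70% of its speed; a pose out of reach is approached as far as the arm can. A call with a gripper value outside its range is refused whole. The fingers move at their own pace and stop on an object; "grip_force" is the grip in N (left out, the last holds). Time passes only in rows, so rows that do not move let the fingers close. It gives the time, the measured TCP pose, the force and the opening at its end, in the units of the state.
- status.state(): the state, without advancing time (a new reading comes with each control period).
- cams.capture(name): name is "side" or "top" or "wrist"; returns the picture (400x640x3 uint8, blue, green, red); there is no depth.
- cams.get_calibration(name): a dict with "mtx" (3x3 intrinsics, pixels), "dist_coeffs" ([k1, k2, p1, p2, k3] as OpenCV has them; the pictures are not rectified), "world_from_camera" (4x4, takes a point from camera to world coordinates). Camera axes: x right, y down, z forward; pixel columns grow to the right and rows downward; lengths in m; the calibration is good to about 2 mm. A picture is of the moment at which its call begins: read the wrist's pose just before it. get_calibration takes no time and is no camera call; for the wrist camera it gives the pose at the moment of the call.
- hand_in(): hands the job in, once; it reports no verdict.
The state is a dict: "t": time; "joint_positions": joint angles; "joint_velocities": joint speeds; "tau": joint torques, N m; "tcp_pos": TCP position; "orientation": TCP orientation; "force": force on the tool from outside, world axes, zero at the start; "torque": the same for the moment, N m; "opening": opening from 0.0 (shut) to 1.0 (fully open).
Only numpy, scipy, OpenCV 4.12 (cv2) and the standard library are available. Lean on these libraries where they do the work, as an engineer would, in place of code of your own. Each camera call takes 0.05 s, during which the arm holds its last target. There are 200 camera calls.

## Task

One of the two small amber reagent jars has a loose cap: it stands up off the shoulder and shows a bare strip of neck, while the other jar's cap is tight down. While that jar stands where it is, give its cap a test twist of 45 degrees or more clockwise (seen from above), then set the jar down gently, upright, inside the steel tray. Leave the tightly capped jar standing where it is.

Things in the scene. Friction and masses are not known exactly. Their poses are not given: they have to be found in the camera images.
- loose_jar: movable amber jar with white band and ribbed blue cap that stands 16 mm up off the shoulder; 0.25 kg. Heights over the underside: body 56 mm wide to 62, shoulder to 78, bare neck 36 mm wide to 94, cap 50 mm wide from 94 to 114 mm. Origin: centre of the underside, z up the jar's and cap's axis. The cap turns easily (0.012 N m) while the jar stays put, and the jar can be carried by it.
- loose_cap (a joint): turn of the loose cap on its jar, rad, growing clockwise seen from above; starts at 0 to 0.2, turns about 3.1 rad either way from 0, stays where left and does not rise or sink. A low moulded bar across the cap's top shows it.
- tight_jar: the same amber jar (56 mm across, 0.25 kg) with the same blue cap screwed tight: cap from 78 to 98 mm above the underside, sitting on the shoulder with no neck showing; its cap does not turn. Movable. Origin: centre of its underside, z up.
- tray: shallow open steel tray fixed to the bench, 180 mm (its x) by 160 mm (its y) outside, 22 mm tall, walls and floor 4 mm thick. Origin: centre of its underside, z up.

How it is judged:
By the outcome, as a careful person would: the job done as asked, in the order asked, and still so for the second after the job is handed in, with the robot touching nothing.
It also fails if it takes over 42 s, if anything falls off the work surface, if the arm or the gripper's body presses on something with over 40 N, if the wrist force passes 120 N, or if a joint passes its speed limit or range.

## Working session

There is one attempt and no reset: what is moved stays moved. The work goes in short steps, Python scripts to look and compute and a tool call to move; the robot and the scene stay as the last step left them, time stands still between calls to the robot, and variables do not carry over. Pictures are saved under pics/ and viewed, about 8 in all and at most 12, crops included, and the job is handed in when it is done.

Besides the shell and the picture viewer there is one more tool, called after "Request:" as name(argument=value, ...) on one line, values as JSON. carry_out: Moves the arm, as the interface text tells. Its arguments: {"type":"object","properties":{"increments":{"type":"array","items":{"type":"number"}},"grip_force":{"type":"number"}},"required":["increments"]}

```bash
mkdir -p pics; ls; python3 - <<'E'
from rig import status,cams,manip
import cv2,numpy as np
s=status.state();print(s)
for n in("top","side"):
    cv2.imwrite(f"pics/{n}0.png",cams.capture(n)); c=cams.get_calibration(n); print(n,c)
print([a for a in dir(manip) if a[0]!='_'])
E
```

```text
pics
{'t': 0.0, 'joint_positions': array([-1.47946829,  0.42670085,  0.07385089,  1.60657704, -0.03412316,
        1.11081335, -0.0671404 ]), 'joint_velocities': array([-0.00161227,  0.00018584, -0.00143429, -0.00026405, -0.00026313,
        0.00018868, -0.00091143]), 'tau': array([-7.78344183e-04, -9.49843884e+01,  3.76041412e+00, -4.63501275e+01,
        1.93946727e-02,  1.01079815e-02,  4.99648741e-05]), 'tcp_pos': array([0.16092165, 0.6551527 , 0.24764459]), 'orientation': array([ 0.18815607,  1.56259002, -0.19010256]), 'force': array([ 0.70896603,  0.31014161, -0.6549397 ]), 'torque': array([ 0.05554787,  0.01202974, -0.04096288]), 'opening': 1.002857459769042}
top {'mtx': array([[441.33472732,   0.        , 323.09035188],
       [  0.        , 441.33472732, 193.51946999],
       [  0.        ,   0.        ,   1.        ]]), 'dist_coeffs': array([-0.02820333,  0.        ,  0.        ,  0.        ,  0.        ]), 'world_from_camera': array([[ 0.00396396, -0.98491619,  0.17298668,  0.37906071],
       [-0.99995512, -0.00539264, -0.00778972,  0.00486492],
       [ 0.00860507, -0.17294804, -0.98489336,  1.13917572],
       [ 0.        ,  0.        ,  0.        ,  1.        ]])}
side {'mtx': array([[472.62597618,   0.        , 314.93605965],
       [  0.        , 472.62597618, 202.99608747],
       [  0.        ,   0.        ,   1.        ]]), 'dist_coeffs': array([-0.02995735,  0.        ,  0.        ,  0.        ,  0.        ]), 'world_from_camera': array([[ 0.96528196, -0.13848348,  0.22147925,  0.35791602],
       [-0.26078774, -0.55912721,  0.78699843, -0.71396101],
       [ 0.0148488 , -0.81743446, -0.5758302 ,  0.56981187],
       [ 0.        ,  0.        ,  0.        ,  1.        ]])}
['IKError', 'finger_overhang']
```

View pics/top0.png

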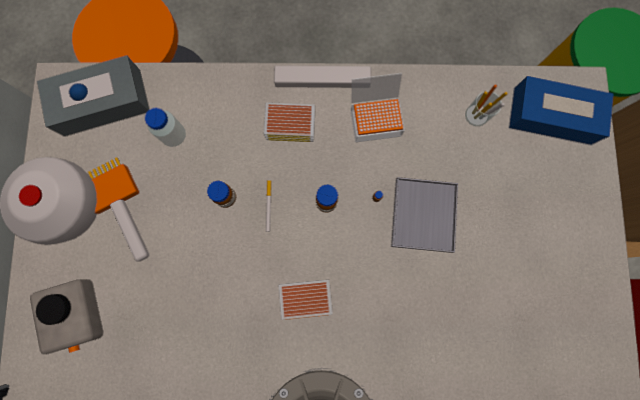

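View pics/side0.png

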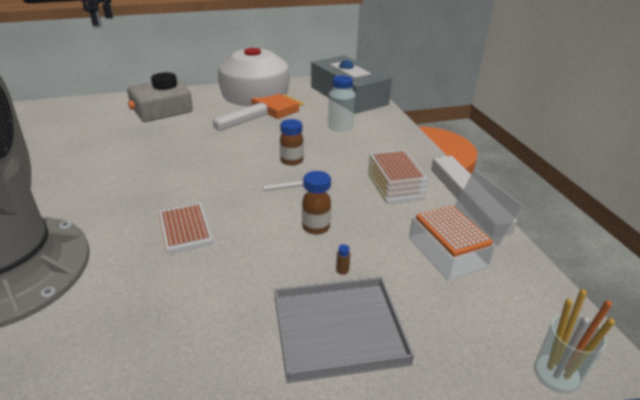

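```bash
python3 - <<'E'
import cv2,numpy as np
s=cv2.imread("pics/side0.png");t=cv2.imread("pics/top0.png")
r=lambda im,y,x,h,w,k:cv2.resize(im[y:y+h,x:x+w],None,fx=k,fy=k,interpolation=cv2.INTER_CUBIC)
a=r(s,110,270,140,80,4)           # side: 320x560
b=r(t,170,200,50,60,7); c=r(t,170,300,50,60,7)  # 420x350 -> resize
b=cv2.resize(b,(336,280));c=cv2.resize(c,(336,280))
cv2.imwrite("pics/crop1.png",np.hstack([a,np.vstack([b,c])]))
E
```

```text
(no output)
```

View pics/crop1.png

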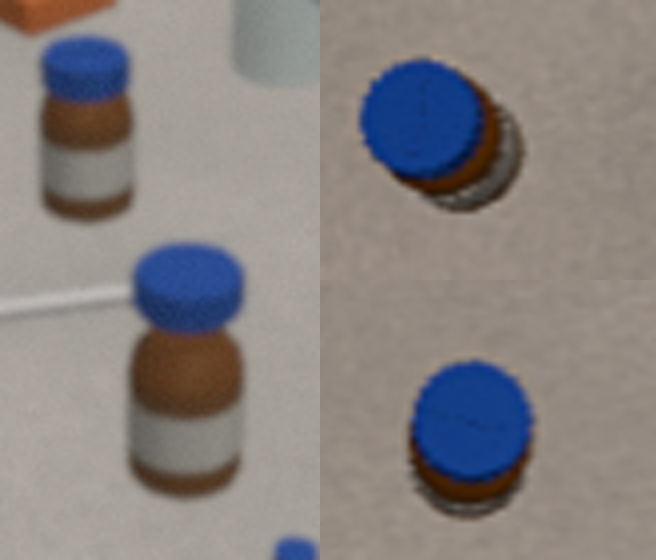

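```bash
cat > h.py <<'E'
import cv2,numpy as np
from rig import cams,status
def ray(cal,uv):
    p=cv2.undistortPoints(np.array([[uv]],float),cal["mtx"],cal["dist_coeffs"])[0,0]
    T=cal["world_from_camera"]; d=T[:3,:3]@np.r_[p,1]; return T[:3,3],d/np.linalg.norm(d)
def onz(cal,uv,z):
    o,d=ray(cal,uv); return o+d*(z-o[2])/d[2]
def tri(rs):
    A=sum(np.eye(3)-np.outer(d,d) for o,d in rs); b=sum((np.eye(3)-np.outer(d,d))@o for o,d in rs)
    x=np.linalg.solve(A,b); return x,[np.linalg.norm(np.cross(x-o,d)) for o,d in rs]
def proj(cal,P):
    Ti=np.linalg.inv(cal["world_from_camera"])
    return cv2.projectPoints(np.array(P,float).reshape(-1,3),cv2.Rodrigues(Ti[:3,:3])[0],Ti[:3,3],cal["mtx"],cal["dist_coeffs"])[0][:,0]
E
python3 - <<'E'
from h import *
T,S=cams.get_calibration("top"),cams.get_calibration("side")
for n,t,s in(("far",(218,191.1),(291.2,123)),("near",(327.1,195),(317.2,178))):
    x,e=tri([ray(T,t),ray(S,s)]);print(n,x,e)
    for z in(.098,.114):
        p=onz(T,t,z);print(z,p,"side caps top->",proj(S,p), "base ctr",proj(S,[*p[:2],0]))
for u in((396,178),(457,183),(454,251),(391,247)):print(onz(T,u,.022))
t=cv2.imread("pics/top0.png")[165:265,380:470]
cv2.imwrite("pics/tray.png",cv2.resize(t,None,fx=6,fy=6,interpolation=cv2.INTER_CUBIC))
E
```

```text
far [0.56771209 0.24819859 0.0986632 ] [np.float64(0.0013841165184410038), np.float64(0.0013841165184409771)]
0.098 [0.56644081 0.24850883 0.098     ] side caps top-> [[290.02954027 123.36636171]] base ctr [[290.64932199 160.73299359]]
0.114 [0.5635613 0.2447647 0.114    ] side caps top-> [[289.03726624 117.71386352]] base ctr [[289.81690334 161.64225129]]
near [ 0.55729185 -0.0129661   0.11188193] [np.float64(0.001295554742959662), np.float64(0.0012955547429595537)]
0.098 [ 0.55838661 -0.01298403  0.098     ] side caps top-> [[316.95043722 184.46672591]] base ctr [[316.08326176 226.56300637]]
0.114 [ 0.55563087 -0.01270974  0.114     ] side caps top-> [[315.59943379 177.18313988]] base ctr [[314.68632164 226.68982918]]
[ 0.61715817 -0.19279676  0.022     ]
[ 0.60489662 -0.35132961  0.022     ]
[ 0.42964857 -0.33530277  0.022     ]
[ 0.43924464 -0.17582899  0.022     ]
```

View pics/tray.png

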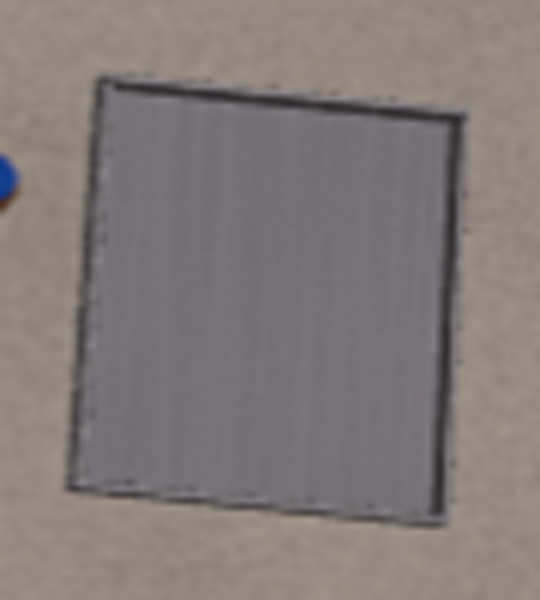

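```bash
cat >> h.py <<'E'
from scipy.spatial.transform import Rotation as Ro
def go(p,yaw=None):
    """print tool-axis turn (deg) and shift (mm) to reach p with x down; yaw = world angle (deg) of tool y"""
    s=status.state(); R=Ro.from_rotvec(s["orientation"]); M=R.as_matrix()
    print("t",round(s["t"],3),"p",s["tcp_pos"].round(4),"x",M[:,0].round(3),"yaw_y",np.degrees(np.arctan2(M[1,1],M[0,1])).round(2),"open",round(s["opening"],3),"F",s["force"].round(1),"q",s["joint_positions"].round(2))
    print("shift first",(1e3*M.T@(np.array(p)-s["tcp_pos"])).round(1))
    if yaw is None: yaw=np.degrees(np.arctan2(M[1,1],M[0,1]))
    a=np.radians(yaw); y=np.array([np.cos(a),np.sin(a),0]); x=np.array([0,0,-1.]); G=np.c_[x,y,np.cross(x,y)]
    print("turn",np.degrees((R.inv()*Ro.from_matrix(G)).as_rotvec()).round(2),"shift after turn",(1e3*G.T@(np.array(p)-s["tcp_pos"])).round(1))
E
python3 - <<'E'
from h import *
go((.556,-.013,.25),90)
T=cams.get_calibration("top")
c=[onz(T,u,.022) for u in((396.7,177.8),(457.3,184.2),(454.2,252.2),(391.3,246.7))]
print(np.array(c).round(4),np.mean(c,0),[np.linalg.norm(c[i]-c[i-1]) for i in range(4)])
print(onz(T,(378,196),.04))
E
```

```text
t 0.1 p [0.1609 0.6552 0.2477] x [-0.    -0.001 -1.   ] yaw_y 76.2 open 1.002 F [-0.5  0.3  0. ] q [-1.48  0.43  0.07  1.61 -0.03  1.11 -0.07]
shift first [  -1.6 -554.7  543.1]
turn [-1.38e+01 -1.00e-02  7.00e-02] shift after turn [  -2.3 -668.2  395.1]
[[ 0.6177 -0.1946  0.022 ]
 [ 0.6017 -0.352   0.022 ]
 [ 0.4266 -0.3357  0.022 ]
 [ 0.44   -0.1766  0.022 ]] [ 0.52151624 -0.26471681  0.022     ] [np.float64(0.17861071486225102), np.float64(0.15813635949318544), np.float64(0.17584442484709215), np.float64(0.1596310727941594)]
[ 0.56650858 -0.14278592  0.04      ]
```

Request:
carry_out(increments=[0,0,0,0,-42,41,85,0,0,0,0,-42,41,85,0,0,0,0,-42,41,85,0,0,0,0,-42,41,85,0,0,0,0,-42,41,85])

```text
t: 0.72
tcp_pos: [0.3107, 0.4008, 0.2482]
orientation: [0.189, 1.563, -0.189]
force: [0.6, -0.2, 1.0]
opening: 0.995
```

Request:
carry_out(increments=[0,0,0,0,-42,41,85,0,0,0,0,-42,41,85,0,0,0,0,-42,41,85,0,0,0,0,-42,41,85,0,0,0,0,-42,41,85])

```text
t: 1.35
tcp_pos: [0.4595, 0.148, 0.2484]
orientation: [0.189, 1.562, -0.189]
force: [0.8, 1.1, -0.6]
opening: 0.996
```

```bash
python3 - <<'E'
from h import *
go((.556,-.013,.25))
E
```

```text
t 1.35 p [0.4595 0.148  0.2484] x [ 0.  0. -1.] yaw_y 76.21 open 0.996 F [ 0.8  1.1 -0.6] q [-0.83  0.11  0.42  2.04 -0.05  1.    0.94]
shift first [  -1.6 -133.4  132.1]
turn [-0.    0.   -0.02] shift after turn [  -1.6 -133.4  132.1]
```

Request:
carry_out(increments=[0,0,0,0,-44.5,44,85,0,0,0,0,-44.5,44,85,0,0,0,0,-44.4,44,85,0,0,0,0,0,0,85])

```text
t: 1.85
tcp_pos: [0.5564, -0.0159, 0.2481]
orientation: [0.192, 1.562, -0.196]
force: [-0.3, 0.5, 0.6]
opening: 0.993
```

```bash
python3 - <<'E'
from h import *
go((.556,-.013,.25))
W=cams.get_calibration("wrist");im=cams.capture("wrist");cv2.imwrite("pics/w1.png",im)
print(W["world_from_camera"].round(3)); np.save("w1.npy",W,allow_pickle=True)
print(proj(W,[[.556,-.013,.114],[.556,-.013,.094],[.556,-.013,0]]))
E
```

```text
t 1.85 p [ 0.5564 -0.0159  0.2481] x [ 0.    -0.002 -1.   ] yaw_y 75.83 open 0.993 F [-0.3  0.5  0.6] q [-0.55  0.26  0.55  1.9  -0.15  1.03  1.39]
shift first [-1.9  2.7 -1.1]
turn [0.   0.05 0.12] shift after turn [-1.9  2.7 -1.1]
[[ 0.245  0.935  0.258  0.491]
 [ 0.97  -0.235 -0.067 -0.   ]
 [-0.002  0.267 -0.964  0.374]
 [ 0.     0.     0.     1.   ]]
[[326.0275824  199.15048964]
 [325.77458595 194.25636625]
 [324.93136363 177.95059063]]
```

View pics/w1.png

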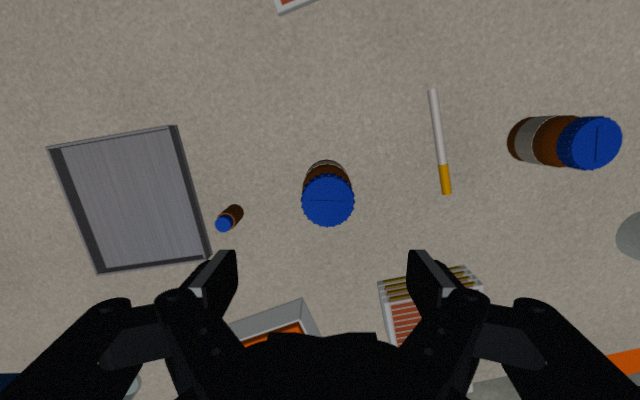

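```bash
python3 - <<'E'
from h import *
W=np.load("w1.npy",allow_pickle=True).item();im=cv2.imread("pics/w1.png").astype(int)
m=((im[...,0]>im[...,2]+60)&(im[...,0]>90)); m[:, :280]=0;m[:,380:]=0;m[:130]=0;m[250:]=0
ys,xs=np.nonzero(m);print(xs.min(),xs.max(),ys.min(),ys.max())
uv=((xs.min()+xs.max())/2,ys.max()-(xs.max()-xs.min())/2*.98);print(uv)
for q in (uv,(328,201)):
  p=onz(W,q,.114);print(p)
go((p[0],p[1],.16),75.8)
E
```

```text
301 354 175 226
(np.float64(327.5), np.float64(200.03))
[ 0.55716213 -0.01186693  0.114     ]
[ 0.55818848 -0.01163723  0.114     ]
t 1.9 p [ 0.5555 -0.0133  0.2479] x [-0.001 -0.001 -1.   ] yaw_y 75.98 open 0.996 F [ 0.1  1.9 -0.8] q [-0.55  0.25  0.55  1.9  -0.15  1.03  1.39]
shift first [87.9  2.4  2.2]
turn [ 0.18 -0.02  0.07] shift after turn [87.9  2.3  2.2]
```

Request:
carry_out(increments=[0,0,0,30,1,1,85,0,0,0,30,1,1,85,0,0,0,28,0,0,85,0,0,0,0,0,0,85])

```text
t: 2.4
tcp_pos: [0.5562, -0.0086, 0.1588]
orientation: [0.187, 1.566, -0.189]
force: [0.6, 0.1, 0.5]
opening: 0.997
```

```bash
python3 - <<'E'
from h import *
W=cams.get_calibration("wrist");im=cams.capture("wrist");cv2.imwrite("pics/w2.png",im[150:400,170:490].repeat(2,0).repeat(2,1))
p=(.557,-.0122)
go((*p,.100))
print(proj(W,[[*p,.114],[*p,.094]]))
im=im.astype(int)
m=((im[...,0]>im[...,2]+60)&(im[...,0]>90)); m[:, :240]=0;m[:,420:]=0
ys,xs=np.nonzero(m);print(xs.min(),xs.max(),ys.min(),ys.max())
print(onz(W,((xs.min()+xs.max())/2,ys.max()-(xs.max()-xs.min())/2*.98),.114))
E
```

```text
t 2.45 p [ 0.557  -0.0089  0.1602] x [-0.002 -0.    -1.   ] yaw_y 76.26 open 0.997 F [ 0.2 -0.6  0.6] q [-0.51  0.37  0.51  1.98 -0.24  0.85  1.46]
shift first [60.2 -3.2  0.8]
turn [-0.   -0.09  0.03] shift after turn [60.2 -3.3  0.8]
[[318.24170467 238.02770585]
 [318.60471272 227.464505  ]]
279 357 202 275
[ 0.55613765 -0.01214519  0.114     ]
```

View pics/w2.png

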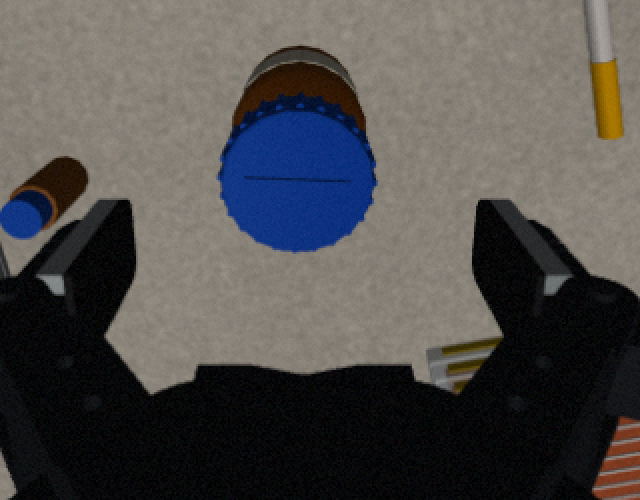

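Request:
carry_out(increments=[0,0,0,0,-3,0,85,0,0,0,20,0,0,85,0,0,0,20,0,0,85,0,0,0,20,0,0,85,0,0,0,0,0,0,85])

```text
t: 3.08
tcp_pos: [0.5567, -0.0125, 0.1004]
orientation: [0.189, 1.563, -0.189]
force: [1.3, 0.8, -0.5]
opening: 0.996
```

```bash
python3 - <<'E'
from h import *
W=cams.get_calibration("wrist");im=cams.capture("wrist");cv2.imwrite("pics/w3.png",im)
go((.5565,-.0122,.100))
im=im.astype(int)
m=((im[...,0]>im[...,2]+60)&(im[...,0]>90)); m[:, :240]=0;m[:,420:]=0
ys,xs=np.nonzero(m);print(xs.min(),xs.max(),ys.min(),ys.max())
E
```

```text
t 3.125 p [ 0.5572 -0.0126  0.1011] x [ 0.  0. -1.] yaw_y 76.19 open 0.998 F [ 0.3 -0.3  0.8] q [-0.47  0.45  0.47  2.02 -0.3   0.74  1.52]
shift first [ 1.1  0.3 -0.8]
turn [-0.    0.02 -0.01] shift after turn [ 1.1  0.3 -0.8]
268 382 232 334
```

View pics/w3.png

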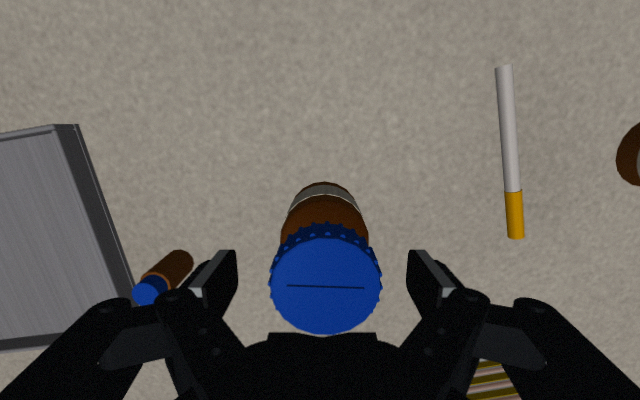

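Request:
carry_out(increments=[0,0,0,0,1,0,70,0,0,0,0,0,0,56,0,0,0,0,0,0,40,0,0,0,0,0,0,40,0,0,0,0,0,0,40], grip_force=30)

```text
t: 3.75
tcp_pos: [0.5577, -0.0114, 0.1011]
orientation: [0.189, 1.561, -0.189]
force: [-1.7, 0.4, 8.5]
opening: 0.572
```

Request:
carry_out(increments=[0,0,0,0,0,0,40,0,0,0,0,0,0,40])

```text
t: 4.0
tcp_pos: [0.5577, -0.0114, 0.1011]
orientation: [0.189, 1.561, -0.188]
force: [-1.0, 0.9, 7.0]
opening: 0.575
```

```bash
python3 - <<'E'
from h import *
go((.5565,-.0122,.100))
E
```

```text
t 4.0 p [ 0.5577 -0.0114  0.1011] x [ 0.001  0.    -1.   ] yaw_y 76.21 open 0.575 F [-1.   0.9  7. ] q [-0.47  0.45  0.47  2.02 -0.3   0.74  1.51]
shift first [ 1.1 -1.1 -1. ]
turn [-0.    0.06 -0.04] shift after turn [ 1.1 -1.1 -1. ]
```

Request:
carry_out(increments=[8,0,0,0,0,0,40,8,0,0,0,0,0,40,8,0,0,0,0,0,40,8,0,0,0,0,0,40,8,0,0,0,0,0,40])

```text
t: 4.62
tcp_pos: [0.5581, -0.011, 0.1012]
orientation: [0.737, 1.441, -0.734]
force: [-0.4, 3.3, 6.8]
opening: 0.575
```

```bash
python3 - <<'E'
from h import *
go((.5577,-.0114,.101))
E
```

```text
t 4.625 p [ 0.5581 -0.011   0.1012] x [ 0.002  0.001 -1.   ] yaw_y 35.96 open 0.575 F [-0.4  3.3  6.8] q [-0.6   0.5   0.65  2.02 -0.43  0.76  0.94]
shift first [ 0.2 -0.6  0.1]
turn [-0.    0.02 -0.12] shift after turn [ 0.2 -0.6  0.1]
```

Request:
carry_out(increments=[8,0,0,0,0,0,40,8,0,0,0,0,0,40,8,0,0,0,0,0,40,8,0,0,0,0,0,40,8,0,0,0,0,0,40])

```text
t: 5.25
tcp_pos: [0.5585, -0.011, 0.1013]
orientation: [1.263, 1.174, -1.258]
force: [2.8, 2.5, 6.5]
opening: 0.574
```

```bash
python3 - <<'E'
from h import *
go((.5577,-.0114,.101))
a=cams.capture("top")[160:230,295:385]; b=cams.capture("wrist")
a=cv2.resize(a,(450,350),interpolation=cv2.INTER_CUBIC); b=b[100:400,150:490]
b=cv2.copyMakeBorder(b,0,50,0,0,0)
cv2.imwrite("pics/tw.png",np.hstack([a,b]))
E
```

```text
t 5.25 p [ 0.5585 -0.011   0.1013] x [ 0.003  0.001 -1.   ] yaw_y -4.03 open 0.574 F [2.8 2.5 6.5] q [-0.73  0.56  0.83  2.03 -0.58  0.8   0.38]
shift first [ 0.3 -0.8  0.5]
turn [ 0.   -0.06 -0.15] shift after turn [ 0.3 -0.8  0.5]
```

View pics/tw.png

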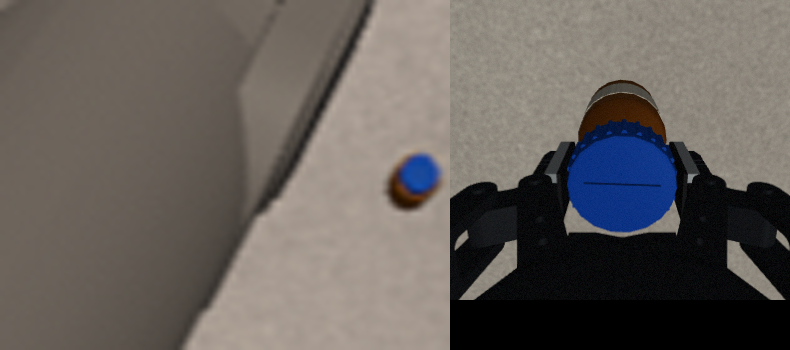

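Request:
carry_out(increments=[0,0,0,-5,0,0,40,0,0,0,-15,0,0,40,0,0,0,-25,0,0,40,0,0,0,-25,0,0,40,0,0,0,-10,0,0,40])

```text
t: 5.98
tcp_pos: [0.5576, -0.0117, 0.182]
orientation: [1.259, 1.176, -1.256]
force: [0.4, 0.3, -3.2]
opening: 0.574
```

```bash
python3 - <<'E'
from h import *
go((.522,-.265,.18))
cv2.imwrite("pics/s2.png",cams.capture("side")[50:400,150:500].repeat(1,0))
E
```

```text
t 5.975 p [ 0.5576 -0.0117  0.182 ] x [ 0.002  0.001 -1.   ] yaw_y -3.8 open 0.574 F [ 0.4  0.3 -3.2] q [-0.83  0.45  0.95  1.98 -0.46  0.94  0.29]
shift first [  1.8 -18.7 255.1]
turn [ 0.   -0.05 -0.09] shift after turn [  2.  -18.7 255.1]
```

View pics/s2.png

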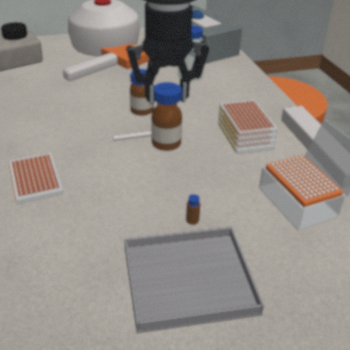

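Request:
carry_out(increments=[0,0,0,0,-2,12,40,0,0,0,0,-2,25,40,0,0,0,0,-3,35,40,0,0,0,0,-3,40,40,0,0,0,0,-3,40,40])

```text
t: 6.65
tcp_pos: [0.5329, -0.1642, 0.1794]
orientation: [1.257, 1.178, -1.259]
force: [-0.0, -0.1, -3.0]
opening: 0.574
```

Request:
carry_out(increments=[0,0,0,0,-3,40,40,0,0,0,0,-2,35,40,0,0,0,0,-1,20,40,0,0,0,0,0,8,40,0,0,0,0,0,0,40])

```text
t: 7.28
tcp_pos: [0.5208, -0.265, 0.1798]
orientation: [1.258, 1.177, -1.259]
force: [0.3, 1.1, -2.9]
opening: 0.576
```

```bash
python3 - <<'E'
from h import *
go((.522,-.265,.106),-4)
E
```

```text
t 7.275 p [ 0.5208 -0.265   0.1798] x [-0.001  0.    -1.   ] yaw_y -3.85 open 0.576 F [ 0.3  1.1 -2.9] q [-0.32  0.5   0.91  1.92 -0.48  0.96  0.75]
shift first [73.8  1.2 -0.1]
turn [ 0.15 -0.    0.05] shift after turn [73.8  1.2 -0.1]
```

Request:
carry_out(increments=[0,0,0,20,0,0,40,0,0,0,25,0,0,40,0,0,0,15,0,0,40,0,0,0,7,0,0,40,0,0,0,0,0,0,40])

```text
t: 7.9
tcp_pos: [0.5213, -0.2646, 0.1131]
orientation: [1.258, 1.177, -1.258]
force: [-0.5, 0.9, -2.2]
opening: 0.576
```

Request:
carry_out(increments=[0,0,0,2,0,0,40,0,0,0,2,0,0,40,0,0,0,1,0,0,40,0,0,0,1,0,0,40,0,0,0,0,0,0,40])

```text
t: 8.52
tcp_pos: [0.5213, -0.2648, 0.1073]
orientation: [1.258, 1.177, -1.258]
force: [0.3, 0.6, -2.5]
opening: 0.575
```

Request:
carry_out(increments=[0,0,0,1,0,0,40,0,0,0,0.5,0,0,40,0,0,0,0.5,0,0,40,0,0,0,0.5,0,0,40])

```text
t: 9.02
tcp_pos: [0.5215, -0.2648, 0.1051]
orientation: [1.258, 1.177, -1.258]
force: [-2.6, 2.1, 10.6]
opening: 0.575
```

Request:
carry_out(increments=[0,0,0,-0.4,0,0,40,0,0,0,0,0,0,52,0,0,0,0,0,0,56,0,0,0,0,0,0,70,0,0,0,0,0,0,85])

```text
t: 9.65
tcp_pos: [0.5213, -0.2648, 0.1052]
orientation: [1.258, 1.177, -1.258]
force: [-0.4, -0.1, -0.1]
opening: 0.991
```

Request:
carry_out(increments=[0,0,0,0,0,0,85,0,0,0,0,0,0,85])

```text
t: 9.9
tcp_pos: [0.5213, -0.2648, 0.1052]
orientation: [1.258, 1.177, -1.258]
force: [-0.1, 0.3, 1.2]
opening: 0.996
```

```bash
python3 - <<'E'
from h import *
go((.522,-.265,.25),-4)
W=cams.get_calibration("wrist");im=cams.capture("wrist");cv2.imwrite("pics/w5.png",im)
E
```

```text
t 9.9 p [ 0.5213 -0.2648  0.1052] x [-0. -0. -1.] yaw_y -3.8 open 0.996 F [-0.1  0.3  1.2] q [-0.25  0.59  0.82  1.97 -0.58  0.83  0.82]
shift first [-144.8    0.7    0.2]
turn [0.2 0.  0. ] shift after turn [-144.8    0.7    0.2]
```

View pics/w5.png

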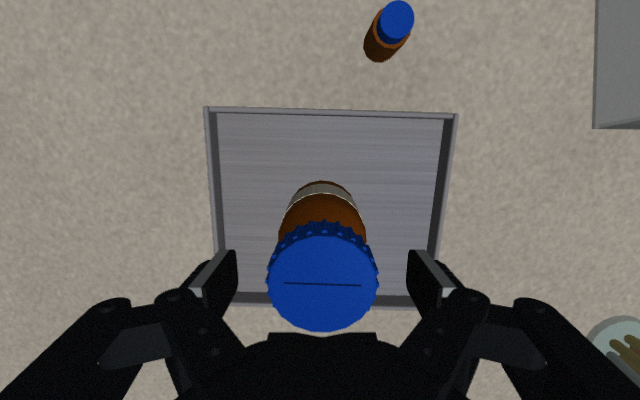

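Released, standing in the tray, fingers clear on both sides (pads at columns 237 and 407, cap 266–379). I'll retreat straight up, then away from the tray.

Request:
carry_out(increments=[0,0,0,-15,0,0,85,0,0,0,-40,0,0,85,0,0,0,-45,0,0,85,0,0,0,-45,0,0,85,0,0,0,0,0,-40,85])

```text
t: 10.58
tcp_pos: [0.5244, -0.2279, 0.2544]
orientation: [1.263, 1.169, -1.258]
force: [-0.0, 0.2, -0.2]
opening: 0.996
```

Request:
carry_out(increments=[0,0,0,0,0,-50,85,0,0,0,0,0,-50,85,0,0,0,0,0,-50,85,0,0,0,0,0,-20,85,0,0,0,0,0,0,85])

```text
t: 11.2
tcp_pos: [0.5354, -0.0536, 0.2509]
orientation: [1.256, 1.179, -1.255]
force: [0.8, -0.0, 1.7]
opening: 0.996
```

```bash
python3 - <<'E'
from h import *
go((.522,-.265,.25),-4)
a=cams.capture("top")[150:270,190:470]; b=cams.capture("side")[90:400,250:420]
a=cv2.resize(a,None,fx=2.1,fy=2.1,interpolation=cv2.INTER_CUBIC)
a=cv2.copyMakeBorder(a,0,310-a.shape[0],0,0,0); b=b
cv2.imwrite("pics/end.png",np.hstack([a,b]))
E
```

```text
t 11.2 p [ 0.5354 -0.0536  0.2509] x [ 0.     0.001 -1.   ] yaw_y -3.64 open 0.996 F [ 0.8 -0.   1.7] q [-0.87  0.32  1.04  1.95 -0.32  1.05  0.26]
shift first [  0.8   0.  211.8]
turn [ 0.36 -0.03 -0.02] shift after turn [  0.9   1.3 211.8]
```

View pics/end.png

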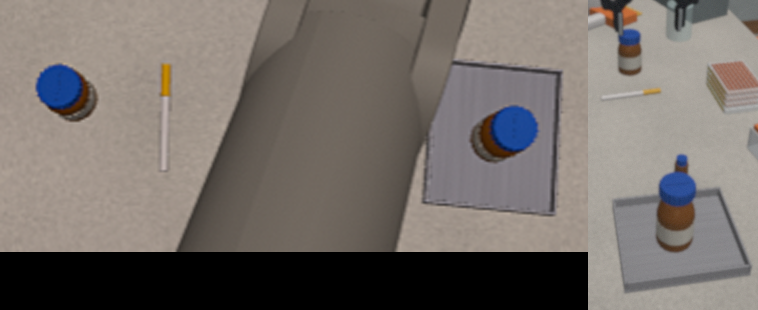

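```bash
python3 -c "
from rig import hand_in;print(hand_in())"
```

```text
the job is handed in; nothing more can be done
None
```

I twisted the loose cap about 80° clockwise while the jar stood in place, then set the jar upright near the middle of the steel tray. The job was handed in at about 11.2 s of the 42 s allowed.

- **Which jar:** the loose one was the jar near (0.557, -0.012). Its cap top measured about 112 mm high, against about 99 mm for the tight jar, matching the given 114 and 98 mm.
- **Twist:** I gripped the cap at 30 N and turned the tool from 76° to -4°. The wrist camera showed the cap's bar still in line with the jaws afterwards, so the cap turned with the gripper. I did not measure directly whether the jar body turned. The roughly 7 N pressing it down should have held it against the cap's small resistance.
- **Placing:** I carried the jar by its cap and lowered it at about (0.521, -0.265). Contact peaked at about 11 N, a little firmer than intended, and I backed off 0.4 mm before opening.
- **Last check:** the final top and side views show the jar upright in the tray. The tight jar looks to be standing where it was, though I did not re-measure it. The gripper was about 0.2 m away with its fingers open. The cap's bar was too small to read in the final top view, so the twist rests on the wrist view at release.

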